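# Tighten the four-wing clamp nut of a birdhouse gluing jig

### The job

On the sloping gluing jig, screw the red four-wing nut down clockwise until it comes up against its firm stop, so that the clamp's rubber foot presses hard on the wooden roof panel. The guide cheeks and the carry handle leave room for short arcs only, so let go and take the next wing as often as needed; leave the panel lying where it is, do not disturb the things standing around, and let go of everything at the end.

Things in the scene. Friction and masses are not known exactly. Their poses are not given: they have to be found in the camera images.
- jig: plywood gluing jig, fixed on the table; yaw varies. Origin: on the table, 92 mm below the point where the stud leaves the deck. The deck slopes at 30 degrees, low at the front (-x), rising to +x; a fixed steel stud (12 mm thick, 96 mm long) stands square to it, so it leans 30 degrees from vertical towards the jig's -x
- nut_center (a point): red nut on the stud, four upright wings 90 degrees apart, 96 mm across tips; each wing a blade 9 mm thick, 34 mm tall, from hub (25 mm thick) to 48 mm from the axis. Point: on the axis, half-way up the wings; z out along the stud, x and y along two wings, turning with the nut. Stiff (0.17 N m), stays where left; tightens clockwise from above and sinks 4 mm per radian with the beam 5 mm under its wings
- foot: black rubber foot, 26 mm across, on a spring (5 N/mm) under the aluminium beam's free end, 88 mm down the slope from the stud. Origin: centre of its underside; z along the stud. The nut starts half to three quarters of a turn from its stop; the foot meets the panel about 1 radian before it. Where the stop lies must be felt: there the nut suddenly will not turn further
- panel: loose pale wooden roof panel, 100 (along the slope) x 120 x 15 mm, lying on the deck under the foot, against a ledge at the deck's low edge. Origin: centre of its underside; z square to it
- cheek_left (a point): inner, front (low) top corner of the jig's left (+y) wooden guide cheek: a wall 57 mm from the stud's axis that runs from 18 mm down-slope of it to 62 mm up-slope, 85 mm tall above the deck. A wing can be gripped or pushed while it points within about 50 degrees of straight down the slope, tool in line with the stud
- cheek_right (a point): inner, front (low) top corner of the jig's right (-y) wooden guide cheek: a wall 57 mm from the stud's axis that runs from 18 mm down-slope of it to 62 mm up-slope, 85 mm tall above the deck. A wing can be gripped or pushed while it points within about 50 degrees of straight down the slope, tool in line with the stud
- handle_mid (a point): middle of the jig's steel carry handle, a bar 12 mm thick, 126 mm long, that bridges the cheeks above and up-slope of the nut (52 mm up-slope of the stud's axis, 140 mm above the deck) and is in the way of an upright tool
- glue: white glue bottle, 60 mm across, 165 mm tall, standing behind the jig to one side; not to be disturbed. Origin: centre of its underside
- post_box: small finished wooden birdhouse with dark roof, 90 x 90 x 112 mm, standing behind the jig to the other side; not to be disturbed. Origin: centre of its underside
- hammer: hammer lying flat to the left (+y) of the jig; not to be disturbed. Origin: under its middle
- driver: screwdriver with blue handle lying to the right (-y) of the jig; not to be disturbed. Origin: under its middle
There are look-alikes about, which are no part of the job. Leave any purple or turquoise look-alike of the panel alone.

How it is judged:
By the outcome, as a careful person would: the job done as asked, in the order asked, and still so for the second after the job is handed in, with the robot touching nothing.
It also fails if it takes over 66 s, if anything falls off the work surface, if the arm or the gripper's body presses on something with over 40 N, if the wrist force passes 120 N, or if a joint passes its speed limit or range.

### The arm

A 7-joint arm with a two-finger parallel gripper is mounted at the origin on the work surface. World frame = base frame: x ahead of the robot, y to its left, z up, the work surface at z = 0. Lengths are in mm, angles in rad, forces in N, time in s.
With the tool pointing down it reaches from about 375 to 925 mm from the base axis. Payload 3.1 kg.
Tool frame: the origin (TCP) lies midway between the tips of the shut fingers; the grasp point (between the pads) lies 19 mm behind it; z points along the fingers, y is the direction in which the jaws open and shut (so a half turn about z gives the same grasp; the last joint's range is limited). The gripper opens to 85 mm and grips with 20 to 120 N. Pads are 22 mm wide; open, the fingers measure 114 mm over their backs; the gripper's body (76 mm by 85 mm) begins 54 mm behind the grasp point. The pads swing forward as they close: fully open they stand 13 mm farther back than shut.
Start: joints at [-1.412, 0.383, 0.044, 1.598, -0.018, 1.161, -0.05], TCP at [165.068, 628.693, 231.269] pointing down, gripper open.
Joint ranges: [-2.61, 2.61], [-0.41, 2.15], [-1.48, 1.57], [0, 2.5], [-1.57, 4.71], [0.05, 1.97], [-2.85, 2.85]. Speed limits (rad/s): [2.79, 2.79, 3.14, 3.14, 3.14, 3.14, 3.14].

### API

Orientations are given as a rotation vector (axis times angle).
In Python, from plant import * gives the robot as it stands. The module is installed in compiled form; this text tells all that it offers.
- The arm moves only by the shell command python3 -m creep 'ROWS' [FORCE]. ROWS is JSON, a list that holds one entry, the list of rows, each a list of 7 numbers: the opening, from -1 (shut) to 1 (fully open), then the shift along the tool's x, y, z in cm, then the turn, a rotation vector about the tool's x, y, z in rad. In form: [[[jaw, tx, ty, tz, ax, ay, az], ...]]. A call has 1 to 12 rows; each row is the pose to reach, as a shift and turn from the pose measured when the call began, along the tool's axes at that moment; what a row does not reach only later rows make up. A row lasts 1/8 s, in which the tool goes at most 62.5 mm and 10.7 degrees, less where a joint would pass 70% of its speed; a pose out of reach is approached as far as the arm can. A call with a gripper value outside its range is refused whole. The fingers move at their own pace and stop on an object; FORCE is the grip in N (left out, the last holds). Time passes only in rows, so rows that repeat a pose let the fingers close. It gives the time, the measured TCP pose, the force and the opening at its end, in the units of the state.
- state(): the state, without advancing time (a new reading comes with each control period).
- grab_frame(name): name is "scene" or "top"; returns a dict with "image" (420x560x3 uint8, blue, green, red), "z_map" (420x560 float32, mm along the optical axis (not along the pixel's ray), 0 where there is no reading), "fovy" (degrees; the focal length in pixels is half the picture's height over the tangent of half this angle, whatever the lens; pixels are square), "cx", "cy" (the principal point, pixels), "k1" (the pictures are not rectified: a ray, as slopes to the right and down, at radius r is drawn at 1 + k1 r^2 times it, then the intrinsics apply), "xyz" and "rotation" of the camera in the world. Camera axes: x right, y up, looking along -z (the intrinsics and any distortion apply to the point x, -y, -z); pixel columns grow to the right and rows downward; lengths in mm; the calibration is good to about 2 mm. A picture is of the moment at which its call begins.
- sign_off(): hands the job in, once; it reports no verdict.
Trained networks look in the newest picture that a camera, given by its name, has taken for a name from the list of things; names that differ only in an ending like _2 or _b are one class to them, and where a whole thing is asked for, a point or a joint stands for the part that bears it (a point fixed in the world has none). Each returns a list of dicts, best first, with "confidence" (0 to 1); they miss things now and then, are a little off and sometimes report something else, mostly with a low value. They report only what shows in the picture. A call takes as long as a camera call. They do not tell look-alikes from the thing itself.
- search_frame(camera, query): "centre" ([x, y, z] in mm, in world coordinates, good to about 4 mm: the middle of the surface that is visible of it).
The state is a dict: "time_s": time; "qpos": joint angles; "joint_vel": joint speeds; "joint_efforts": joint torques, N m; "tool_pos": TCP position; "orientation": TCP orientation; "wrist_force": force on the tool from outside, world axes, zero at the start; "ft_torque": the same for the moment, N m; "grip_width": finger opening in mm.
Only numpy, scipy, OpenCV 4.12 (cv2) and the standard library are available. Lean on these libraries where they do the work, as an engineer would, in place of code of your own. Each camera call takes 0.05 s, during which the arm holds its last target.

## Working session

There is one attempt and no reset: what is moved stays moved. The work goes in short steps, Python scripts to look and compute and a shell command to move; the robot and the scene stay as the last step left them, time stands still between calls to the robot, and variables do not carry over. Pictures are saved under pics/ and viewed, and the job is handed in when it is done.

```bash
mkdir -p pics
cat > h.py <<'E'
from plant import *
import numpy as np, cv2
from scipy.spatial.transform import Rotation as R
def shot(n,f):
    d=grab_frame(n); cv2.imwrite('pics/'+f,d['image']); np.save('pics/'+n+'.npy',d,allow_pickle=True); return d
def px2w(d,u,v,z=None):
    f=d['image'].shape[0]/2/np.tan(np.radians(d['fovy'])/2)
    p=np.array([(u-d['cx'])/f,(v-d['cy'])/f]); q=p.copy()
    for _ in range(20): q=p/(1+d['k1']*(q@q))
    if z is None: z=d['z_map'][int(v),int(u)]
    return np.array(d['xyz'])+rot(d)@np.array([q[0]*z,-q[1]*z,-z])
def rot(d):
    r=np.array(d['rotation']); return r if r.shape==(3,3) else R.from_rotvec(r).as_matrix()
def w2px(d,p):
    f=d['image'].shape[0]/2/np.tan(np.radians(d['fovy'])/2)
    c=rot(d).T@(np.array(p)-d['xyz']); q=np.array([c[0]/-c[2],-c[1]/-c[2]]); q=q*(1+d['k1']*(q@q)); return q*f+[d['cx'],d['cy']]
E
python3 - <<'E'
from h import *
for n in('scene','top'):
    d=shot(n,n+'0.png'); print(n,d['xyz'],d['rotation'],d['fovy'],d['k1'])
    for q in['jig','nut_center','foot','panel','cheek_left','cheek_right','handle_mid','glue','post_box','hammer','driver']:
        print(q,[(np.round(r['centre']).tolist(),round(r['confidence'],2)) for r in search_frame(n,q)[:3]])
print(state())
E
```

```text
scene [926.14903902 601.21101232 809.6779885 ] [0.32792632 1.00030358 2.31036012] 52.47103823993815 -0.061560612631721016
jig [([535.0, 13.0, 88.0], 0.69)]
nut_center [([494.0, -7.0, 165.0], 0.83)]
foot []
panel [([446.0, 27.0, 60.0], 0.89), ([753.0, -0.0, 14.0], 0.77), ([486.0, 339.0, 12.0], 0.59)]
cheek_left [([533.0, 15.0, 91.0], 0.74), ([537.0, 192.0, 25.0], 0.54)]
cheek_right [([541.0, 10.0, 87.0], 0.67), ([495.0, -7.0, 165.0], 0.48)]
handle_mid [([535.0, 14.0, 88.0], 0.96)]
glue [([657.0, 171.0, 97.0], 0.69)]
post_box [([646.0, -146.0, 110.0], 0.89)]
hammer [([538.0, 192.0, 24.0], 0.59)]
driver [([446.0, 30.0, 62.0], 0.53), ([512.0, -226.0, 18.0], 0.46)]
top [383.78918467  32.83460352 987.35430712] [ 0.13883403 -0.1437403  -1.58334375] 52.84453141454085 -0.09598077463406104
jig [([508.0, -15.0, 99.0], 0.83), ([472.0, -228.0, 25.0], 0.22)]
nut_center [([486.0, -17.0, 162.0], 0.77)]
foot []
panel [([448.0, -34.0, 68.0], 0.8), ([483.0, 332.0, 13.0], 0.75), ([308.0, -176.0, 16.0], 0.74)]
cheek_left [([508.0, -15.0, 108.0], 0.77)]
cheek_right [([508.0, -9.0, 106.0], 0.88)]
handle_mi
[... 157 characters left out ...]
)]
{'time_s': 1.2, 'qpos': array([-1.41178927,  0.38293139,  0.04391851,  1.59790648, -0.01792126,
        1.16116513, -0.04982459]), 'joint_vel': array([-0.00095025,  0.00041742, -0.00129019, -0.00012453,  0.00088774,
        0.0002771 , -0.00059928]), 'joint_efforts': array([-1.95053503e-04, -4.33430028e+01,  1.02309879e+00, -2.49918187e+01,
        1.04845953e-02,  1.92158273e-03, -1.70313534e-06]), 'tool_pos': array([165.08151568, 628.69593964, 231.24615519]), 'orientation': array([-4.02130572e-01, -3.11571490e+00,  2.35870768e-05]), 'wrist_force': array([-0.14707677, -0.42523308, -0.29138817]), 'ft_torque': array([ 0.01859042, -0.04417945, -0.00316789]), 'grip_width': 85.67035002443659}
```

View pics/scene0.png

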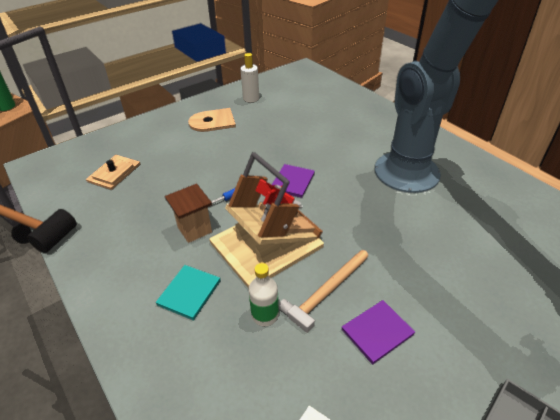

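View pics/top0.png

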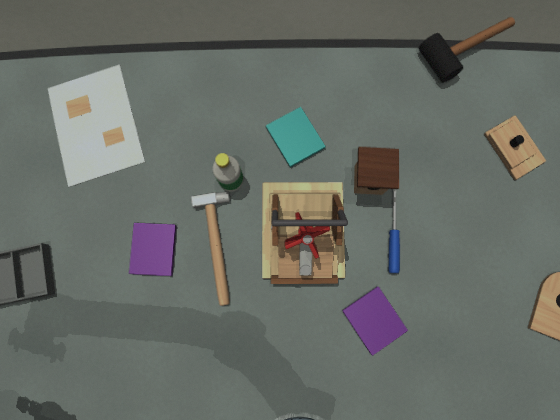

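Run:
```python
import numpy as np,cv2
for n,(x0,x1,y0,y1) in dict(scene=(230,430,200,350),top=(200,340,100,240)).items():
    d=np.load(f'pics/{n}.npy',allow_pickle=True).item()
    im=d['image'];
    c=cv2.resize(im[y0:y1,x0:x1],None,fx=4,fy=4,interpolation=cv2.INTER_CUBIC);cv2.imwrite(f'pics/{n}_c.png',c)
```

```text
(no output)
```

View pics/top_c.png

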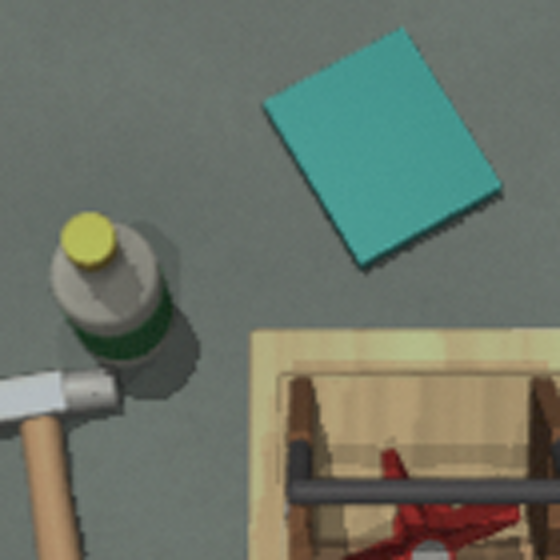

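View pics/scene_c.png

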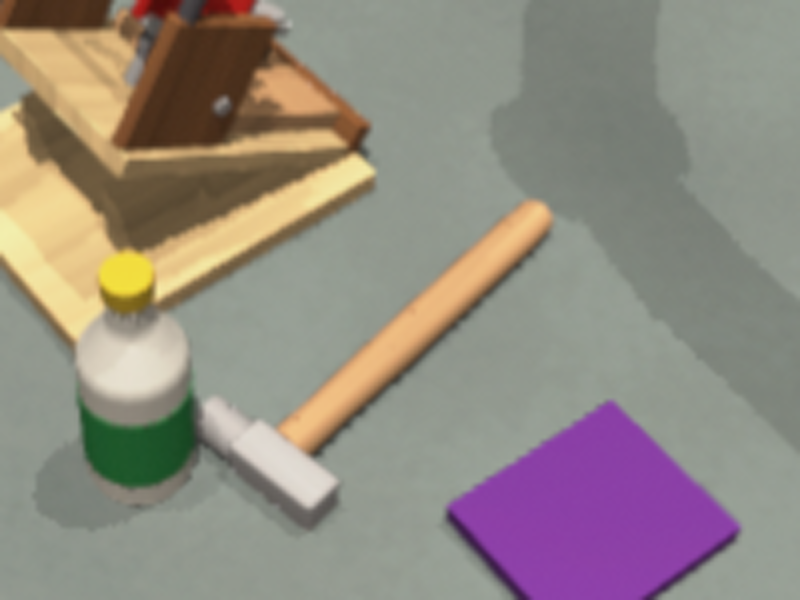

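Run:
```python
import numpy as np,cv2
for n,(x0,x1,y0,y1) in dict(scene=(215,335,140,260),top=(250,360,170,300)).items():
    d=np.load(f'pics/{n}.npy',allow_pickle=True).item()
    im=d['image'];
    c=cv2.resize(im[y0:y1,x0:x1],None,fx=4.6,fy=4.6,interpolation=cv2.INTER_CUBIC);cv2.imwrite(f'pics/{n}_c2.png',c)
```

```text
(no output)
```

View pics/top_c2.png

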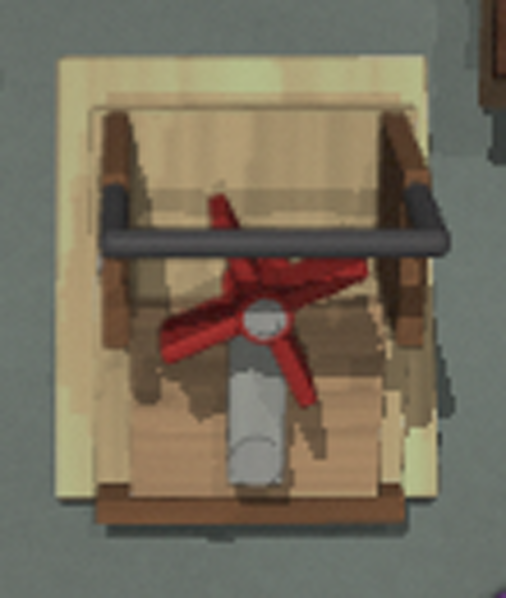

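View pics/scene_c2.png

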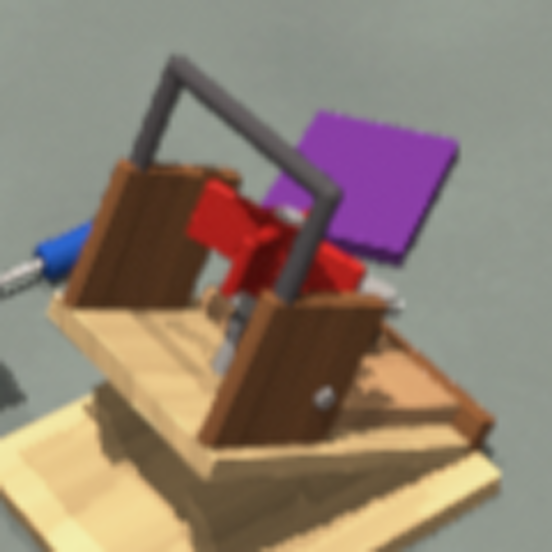

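Run:
```python
from h import *
P=[];C=[];
for n in('scene','top'):
    d=np.load(f'pics/{n}.npy',allow_pickle=True).item()
    vs,us=np.mgrid[100:320,180:400]
    pts=np.array([px2w(d,u,v) for u,v in zip(us.ravel(),vs.ravel())]); col=d['image'][vs.ravel(),us.ravel()].astype(int)
    ok=d['z_map'][vs.ravel(),us.ravel()]>0
    np.savez(f'pics/{n}_pc.npz',p=pts[ok],c=col[ok])
    p,c=pts[ok],col[ok]
    red=(c[:,2]>90)&(c[:,1]<50)&(c[:,0]<60)
    print(n,red.sum(),p[red].min(0).round(),p[red].max(0).round(),p[red].mean(0).round())
    tb=(p[:,2]<5)&(abs(p[:,0]-500)<250); print('table z',np.median(p[tb][:,2]))
    # deck plane ransac with 30deg tilt
    s=p[(p[:,2]>30)&(p[:,2]<200)&(np.hypot(p[:,0]-500,p[:,1]+10)<120)]
    rng=np.random.default_rng(0);best=(0,)
    for _ in range(3000):
        a,b,cc=s[rng.choice(len(s),3,False)]; nn=np.cross(b-a,cc-a); l=np.linalg.norm(nn)
        if l<200: continue
        nn/=l; nn*=np.sign(nn[2])
        if abs(nn[2]-.866)>.06: continue
        k=abs((s-a)@nn)<2
        if k.sum()>best[0]: best=(k.sum(),k)
    q=s[best[1]];m=q.mean(0);nn=np.linalg.svd(q-m)[2][2];nn*=np.sign(nn[2])
    print(len(s),best[0],nn,np.degrees(np.arctan2(-nn[1],-nn[0])),m, 'd',m@nn)
```

```text
scene 383 [ 355. -137.    1.] [533.  54. 218.] [496. -20. 163.]
table z -2.046629256380868
4368 757 [-0.49640502  0.0069185   0.86806347] -0.7984916331683264 [534.31070563  -7.6713408   94.50312008] d -183.25288584532223
top 314 [443. -62.  79.] [531.  24. 192.] [484. -17. 165.]
table z 0.4643439351435745
5768 1646 [-0.41496067  0.0015327   0.90983806] -0.2116263804607219 [492.24322395 -16.15645436  81.12732864] d -130.47360734118416
```

```bash
cat > fit.py <<'E'
from h import *
from scipy.optimize import least_squares, differential_evolution
U=np.array([.8660254,0,.5]);A=np.array([-.5,0,.8660254]);Y=np.array([0,1.,0])
def jig(j,u,y,a): # j=x,y,yaw(rad)
    p=np.array([0,0,92])+u*U+y*Y+a*A
    return R.from_rotvec([0,0,j[2]]).apply(p)+[j[0],j[1],0]
E
cat > fit0.py <<'E'
from fit import *
D={n:np.load(f'pics/{n}.npy',allow_pickle=True).item() for n in('scene','top')}
obs=[('top',(52,63,140),(112/4.6+250,243/4.6+170)),('top',(52,-63,140),(438/4.6+250,242/4.6+170)),('top',(0,0,96),(265/4.6+250,320/4.6+170)),
('scene',(52,-63,140),(178/4.6+215,65/4.6+140)),('scene',(52,63,140),(333/4.6+215,192/4.6+140)),('scene',(0,0,96),(291/4.6+215,213/4.6+140)),
('top',(-18,57,85),(128/4.6+250,345/4.6+170)),('top',(-18,-57,85),(402/4.6+250,347/4.6+170)),
]
# params: jig x,y,yaw
f=lambda j:np.concatenate([w2px(D[n],jig(j,*p))-o for n,p,o in obs])
s=least_squares(f,[530,-15,0]); print(s.x,np.degrees(s.x[2])); print(s.fun.reshape(-1,2).round(1))
# with small camera shifts per camera
g=lambda q:np.concatenate([np.concatenate([w2px(D[n],jig(q[:3],*p)+(q[3:6] if n=='top' else -q[3:6]))-o for n,p,o in obs]),q[3:6]/2])
s2=least_squares(g,[530,-15,0,0,0,0]); print(s2.x,np.degrees(s2.x[2])); print(s2.fun[:-3].reshape(-1,2).round(1))
J=s2.x[:3]; sh={'top':s2.x[3:],'scene':-s2.x[3:]}
mask={n:((d['image'][...,2]>80)&(d['image'][...,1]<60)&(d['image'][...,0]<60)).astype(np.uint8) for n,d in D.items()}
roi={'top':(slice(200,270),slice(275,340)),'scene':(slice(170,215),slice(245,305))}
def ren(n,h,ph):
    m=np.zeros((420,560),np.uint8)
    for k in range(4):
        t=ph+k*np.pi/2;c,s=np.cos(t),np.sin(t)
        pts=[w2px(D[n],jig(J,r*c-w*s,r*s+w*c,h+a)+sh[n]) for r in(10,48) for w in(-4.5,4.5) for a in(-17,17)]
        cv2.fillConvexPoly(m,cv2.convexHull(np.round(np.array(pts)*16).astype(np.int32)),1,shift=4)
    return m
def cost(x):
    return sum((mask[n][roi[n]]!=ren(n,*x)[roi[n]]).sum() for n in D)
best=min((cost((h,np.radians(p))),h,p) for h in range(45,85,2) for p in range(0,90,3)); print(best)
best=min((cost((h,np.radians(p))),h,p) for h in np.arange(best[1]-3,best[1]+3.1,.5) for p in np.arange(best[2]-4,best[2]+4.1,1)); print(best)
for n in D:
    o=D[n]['image'].copy(); r=ren(n,best[1],np.radians(best[2])); cs,_=cv2.findContours(r,0,2); cv2.drawContours(o,cs,-1,(0,255,0),1)
    for p in [(52,63,140),(52,-63,140),(0,0,96),(-18,57,85),(-18,-57,85),(62,57,85),(62,-57,85),(0,0,0)]:
        cv2.circle(o,tuple(np.round(w2px(D[n],jig(J,*p)+sh[n])).astype(int)),1,(255,255,0),-1)
    x0,y0=(250,170) if n=='top' else (215,140)
    cv2.imwrite(f'pics/{n}_ov.png',cv2.resize(o[y0:y0+130,x0:x0+130],None,fx=4.6,fy=4.6,interpolation=0))
E
python3 fit0.py
```

```text
[ 5.25163310e+02 -1.98931208e+01 -1.09492923e-02] -0.6273482394756164
[[-0.3  0.1]
 [-1.  -0.1]
 [-0.4  0.1]
 [-1.1 -1.1]
 [-1.7 -1.2]
 [-0.8 -1.7]
 [ 0.   1. ]
 [-1.8  0.2]]
[ 5.25066238e+02 -1.88225365e+01 -1.33478395e-02  3.61504378e-01
 -2.20895570e+00  1.30138673e+00] -0.7647748684078471
[[ 0.3 -0.2]
 [-0.3 -0.3]
 [ 0.2 -0.1]
 [-0.  -0.1]
 [-0.6  0. ]
 [ 0.3 -0.6]
 [ 0.5  0.8]
 [-1.2  0. ]]
(np.int64(816), 73, 24)
(np.int64(792), np.float64(73.0), np.float64(26.0))
```

View pics/top_ov.png

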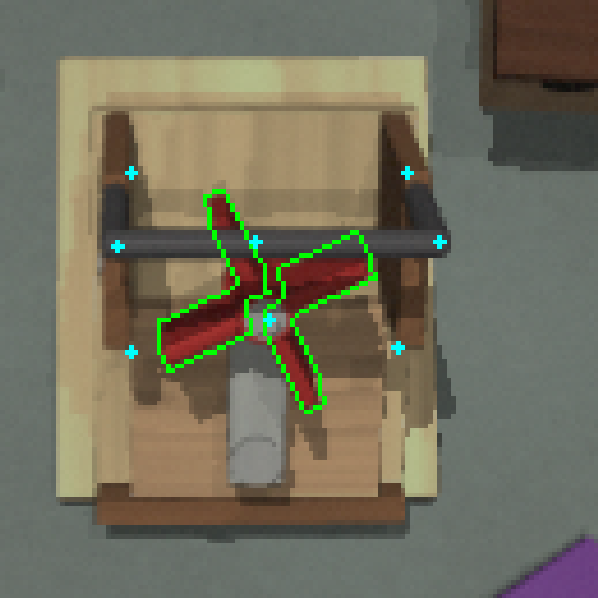

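View pics/scene_ov.png

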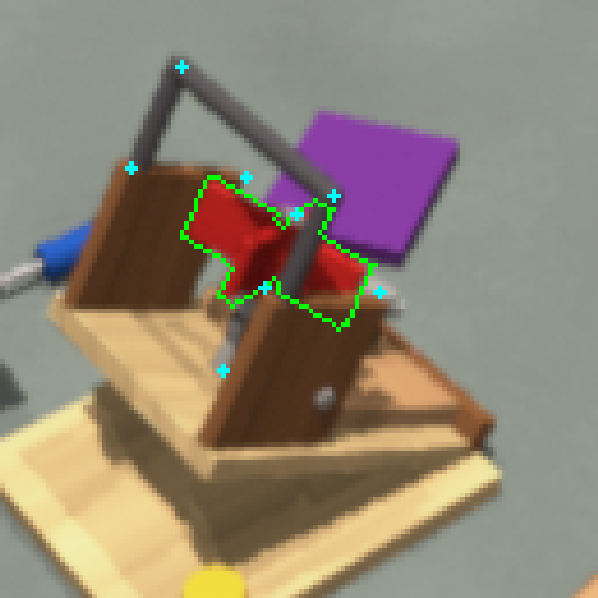

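```bash
cat > go.py <<'E'
from fit import *
J=np.array([525.1,-18.8,-.0133])
RZ=R.from_rotvec([0,0,J[2]])
def target(th,r,tip,flip=1,wt=0):
    th=np.radians(th); p=jig(J,r*np.cos(th)-wt*np.sin(th),r*np.sin(th)+wt*np.cos(th),tip)
    et=-np.sin(th)*U+np.cos(th)*Y; z=-A; y=flip*et; x=np.cross(y,z)
    return p,RZ*R.from_matrix(np.column_stack([x,y,z]))
def delta(p,Rt):
    s=state(); Rc=R.from_rotvec(s['orientation'])
    return np.round(Rc.inv().apply(np.array(p)-s['tool_pos'])/10,2).tolist(),np.round((Rc.inv()*Rt).as_rotvec(),3).tolist()
def st():
    s=state(); Rc=R.from_rotvec(s['orientation']); 
    q=RZ.inv().apply(s['tool_pos']-np.array([J[0],J[1],0]))-[0,0,92]
    u,y,a=q@U,q[1],q@A; x=RZ.inv().apply(Rc.apply([0,0,0])) 
    M=RZ.inv().as_matrix()@Rc.as_matrix(); ty=M[:,1]
    print('t',s['time_s'],'uya',np.round([u,y,a],1),'r,th',round(np.hypot(u,y),1),round(np.degrees(np.arctan2(y,u))%360,1),'jawdir th',round(np.degrees(np.arctan2(-ty@U,ty[1]))%180,1),'tilt',round(np.degrees(np.arccos(-M[:,2]@A)),2))
    f=RZ.inv().apply(s['wrist_force']);m=RZ.inv().apply(s['ft_torque'])
    print('F u,y,a',np.round([f@U,f[1],f@A],1),'M',np.round([m@U,m[1],m@A],2),'w',round(s['grip_width'],1),'q',np.round(s['qpos'],2))
if __name__=='__main__':
    print(R.from_rotvec(state()['orientation']).as_matrix().round(2)); st()
    for fl in(1,-1):
        for w in [dict(a=(205,38,190))]:
            p,Rt=target(*w['a'],flip=fl); print(fl,p,Rt.as_matrix().round(2).tolist(),delta(p,Rt))
    print(delta([400,420,300],R.from_rotvec(state()['orientation'])))
E
python3 go.py
```

```text
[[-0.97  0.25 -0.  ]
 [ 0.25  0.97 -0.  ]
 [ 0.   -0.   -1.  ]]
t 1.2 uya [-249.6  642.7  304.9] r,th 689.4 111.2 jawdir th 167.9 tilt 30.0
F u,y,a [-0.3 -0.4 -0.2] M [ 0.02 -0.04 -0.01] w 85.7 q [-1.41  0.38  0.04  1.6  -0.02  1.16 -0.05]
1 [400.07180365 -33.19794137 239.32497805] [[0.79, 0.35, 0.5], [0.41, -0.91, -0.01], [0.45, 0.21, -0.87]] ([-39.53, -58.05, -0.81], [-0.676, -0.065, 2.391])
-1 [400.07180365 -33.19794137 239.32497805] [[-0.79, -0.35, 0.5], [-0.41, 0.91, -0.01], [-0.45, -0.21, -0.87]] ([-39.53, -58.05, -0.81], [0.051, -0.531, -0.664])
([-28.02, -14.22, -6.88], [0.0, 0.0, 0.0])
```

```bash
python3 -m creep '[[[-0.25,-14,-7.1,-3.4,0,0,0],[-0.25,-28,-14.2,-6.9,0,0,0],[-0.25,-28,-14.2,-6.9,0,0,0],[-0.25,-28,-14.2,-6.9,0,0,0],[-0.25,-31,-26,-6,0.01,-0.13,-0.16],[-0.25,-34,-37,-5,0.02,-0.26,-0.33],[-0.25,-37,-48,-3,0.03,-0.4,-0.5],[-0.25,-39.5,-58,-0.8,0.05,-0.53,-0.66],[-0.25,-39.5,-58,-0.8,0.05,-0.53,-0.66],[-0.25,-39.5,-58,-0.8,0.05,-0.53,-0.66],[-0.25,-39.5,-58,-0.8,0.05,-0.53,-0.66],[-0.25,-39.5,-58,-0.8,0.05,-0.53,-0.66]]]' 60
python3 - <<'E'
from go import *
st(); print(delta(*target(206,38,190,-1)))
E
```

```text
time_s: 2.7
tool_pos: [404.3, 74.8, 245.9]
orientation: [-0.557, 2.582, -0.148]
wrist_force: [1.1, -0.3, 0.3]
grip_width: 32.2
t 2.7 uya [-28.7  92.  194.3] r,th 96.4 107.3 jawdir th 25.0 tilt 0.89
F u,y,a [ 1.1 -0.2 -0.3] M [-0.05  0.48  0.02] w 32.2 q [-0.24 -0.41 -0.17  2.44  0.22  0.65  1.44]
([5.08, -9.62, 0.39], [0.01, -0.012, -0.017])
```

Run:
```python
from go import *
print(delta(*target(206,45,150,-1)),delta(*target(206,38,125,-1)))
```

```text
([5.74, -9.67, 4.39], [0.01, -0.012, -0.017]) ([5.01, -9.69, 6.89], [0.01, -0.012, -0.017])
```

```bash
python3 -m creep '[[[-0.25,2.9,-4.8,2.2,0.01,-0.01,-0.02],[-0.25,5.7,-9.7,4.4,0.01,-0.01,-0.02],[-0.25,5,-9.7,6.9,0.01,-0.01,-0.02],[-0.25,5,-9.7,6.9,0.01,-0.01,-0.02],[-0.25,5,-9.7,6.9,0.01,-0.01,-0.02]]]'
python3 - <<'E'
from go import *
st(); print(delta(*target(206,38,63,-1)))
for n in('top','scene'): shot(n,n+'1.png')
a=cv2.imread('pics/top1.png')[160:300,240:380];b=cv2.imread('pics/scene1.png')[120:260,200:340]
cv2.imwrite('pics/c1.png',cv2.resize(np.hstack([a,b]),None,fx=2.8,fy=2.8,interpolation=2))
E
```

```text
time_s: 3.32
tool_pos: [433.0, -33.7, 183.6]
orientation: [-0.58, 2.564, -0.164]
wrist_force: [0.9, -0.4, -0.5]
grip_width: 32.2
t 3.325 uya [-33.8 -16.1 125.3] r,th 37.4 205.5 jawdir th 26.2 tilt 0.09
F u,y,a [ 0.5 -0.4 -0.9] M [ 0.02  0.53 -0.01] w 32.2 q [ 0.05 -0.26 -0.07  2.49  0.    0.39  1.98]
([0.05, -0.04, 6.23], [0.001, -0.001, 0.004])
```

View pics/c1.png

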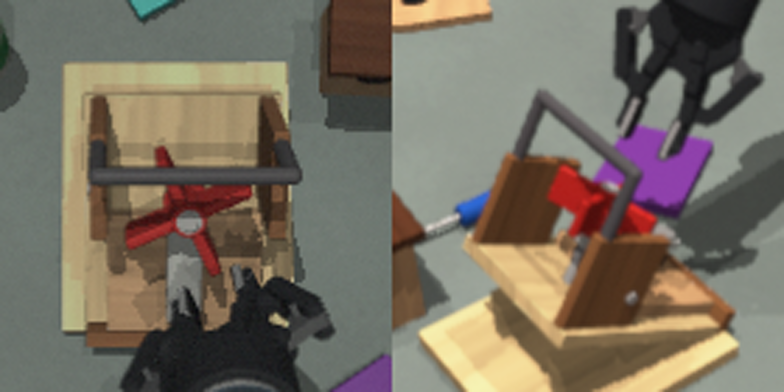

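```bash
python3 -m creep '[[[-0.25,0,0,3,0,0,0],[-0.25,0,0,6.2,0,0,0],[-0.25,0,0,6.2,0,0,0],[-0.25,0,0,6.2,0,0,0]]]'
python3 - <<'E'
from go import *
st(); print(delta(*target(206,38,63,-1)))
for n in('top','scene'): shot(n,n+'2.png')
a=cv2.imread('pics/top2.png')[160:300,240:380];b=cv2.imread('pics/scene2.png')[120:260,200:340]
cv2.imwrite('pics/c2.png',cv2.resize(np.hstack([a,b]),None,fx=2.8,fy=2.8,interpolation=2))
E
```

```text
time_s: 3.92
tool_pos: [464.6, -32.8, 131.7]
orientation: [-0.583, 2.56, -0.164]
wrist_force: [-0.8, 0.6, 0.8]
grip_width: 31.8
t 3.925 uya [-32.4 -14.8  64.5] r,th 35.6 204.6 jawdir th 26.4 tilt 0.12
F u,y,a [-0.2  0.6  1.1] M [-0.01  0.55  0.01] w 31.8 q [ 0.08 -0.07 -0.11  2.48  0.07  0.2   1.92]
([0.24, -0.09, 0.15], [0.0, 0.002, 0.007])
```

View pics/c2.png

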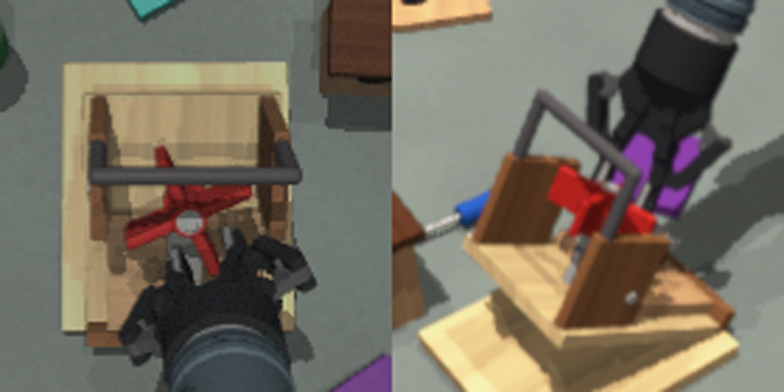

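```bash
python3 -m creep '[[[-0.25,0.2,-0.1,0.1,0,0,0],[-1,0.2,-0.1,0.1,0,0,0],[-1,0.2,-0.1,0.1,0,0,0],[-1,0.2,-0.1,0.1,0,0,0],[-1,0.2,-0.1,0.1,0,0,0]]]' 60
python3 - <<'E'
from go import *
st()
E
```

```text
time_s: 4.65
tool_pos: [464.2, -35.0, 131.2]
orientation: [-0.58, 2.559, -0.165]
wrist_force: [-6.0, -0.1, 7.7]
grip_width: 7.8
t 4.65 uya [-33.  -17.   64.3] r,th 37.1 207.3 jawdir th 26.3 tilt 0.2
F u,y,a [-1.4 -0.1  9.7] M [ 0.17  0.74 -0.16] w 7.8 q [ 0.08 -0.07 -0.1   2.48  0.06  0.2   1.93]
```

```bash
cat >> go.py <<'E'
def arc(dth,n,lead=0):
    # rows rotating the current pose by dth deg (clockwise positive) about stud axis with sink
    s=state(); Rc=R.from_rotvec(s['orientation']); p=np.array(s['tool_pos']); a=RZ.apply(A); o=jig(J,0,0,0)
    for k in range(1,n+1):
        t=np.radians(dth*k/n); Q=R.from_rotvec(-a*t); pp=o+Q.apply(p-o)-a*4*t
        print(np.round(Rc.inv().apply(pp-p)/10,2).tolist(),np.round((Rc.inv()*Q*Rc).as_rotvec(),3).tolist())
E
python3 -c "
from go import *
arc(75,9)"
```

```text
[-0.03, 0.54, 0.06] [0.001, 0.0, 0.145]
[-0.14, 1.07, 0.12] [0.001, 0.0, 0.291]
[-0.32, 1.57, 0.17] [0.002, 0.0, 0.436]
[-0.58, 2.05, 0.23] [0.002, 0.0, 0.582]
[-0.9, 2.48, 0.29] [0.003, 0.001, 0.727]
[-1.28, 2.87, 0.35] [0.003, 0.001, 0.873]
[-1.71, 3.19, 0.41] [0.004, 0.001, 1.018]
[-2.18, 3.45, 0.47] [0.004, 0.001, 1.164]
[-2.69, 3.63, 0.53] [0.005, 0.001, 1.309]
```

```bash
python3 -m creep '[[[-1,-0.03,0.54,0.06,0,0,0.145],[-1,-0.14,1.07,0.12,0,0,0.291],[-1,-0.32,1.57,0.17,0,0,0.436],[-1,-0.58,2.05,0.23,0,0,0.582],[-1,-0.58,2.05,0.23,0,0,0.582]]]'; python3 -c "
from go import *
st()
arc(41,5)"
```

```text
time_s: 5.28
tool_pos: [462.5, -13.9, 127.6]
orientation: [0.177, 2.608, 0.04]
wrist_force: [-0.1, 1.6, 1.0]
grip_width: 8.0
t 5.275 uya [-36.4   4.1  62.1] r,th 36.7 173.6 jawdir th 173.0 tilt 0.25
F u,y,a [0.4 1.6 0.9] M [ 0.19  0.54 -0.14] w 8.0 q [ 0.2  -0.06 -0.29  2.49  0.2   0.19  1.16]
[-0.03, 0.52, 0.06] [0.001, -0.0, 0.143]
[-0.14, 1.04, 0.12] [0.001, -0.0, 0.286]
[-0.32, 1.53, 0.18] [0.002, -0.001, 0.429]
[-0.56, 1.99, 0.23] [0.002, -0.001, 0.572]
[-0.87, 2.42, 0.29] [0.003, -0.001, 0.716]
```

Turning freely with low forces; continue to about 132°.

```bash
python3 -m creep '[[[-1,-0.03,0.52,0.06,0,0,0.143],[-1,-0.14,1.04,0.12,0,0,0.286],[-1,-0.32,1.53,0.18,0,0,0.43],[-1,-0.56,2,0.23,0,0,0.572],[-1,-0.87,2.42,0.29,0,0,0.716],[-1,-0.87,2.42,0.29,0,0,0.716]]]'; python3 -c "
from go import *
st()
for n in('top','scene'): shot(n,n+'3.png')
a=cv2.imread('pics/top3.png')[160:300,240:380];b=cv2.imread('pics/scene3.png')[120:260,200:340]
cv2.imwrite('pics/c3.png',cv2.resize(np.hstack([a,b]),None,fx=2.8,fy=2.8,interpolation=2))
"
```

```text
time_s: 6.02
tool_pos: [474.7, 9.0, 131.2]
orientation: [1.088, 2.409, 0.287]
wrist_force: [0.7, 0.5, -0.2]
grip_width: 7.4
t 6.025 uya [-24.3  27.1  59.3] r,th 36.4 131.9 jawdir th 132.1 tilt 0.29
F u,y,a [ 0.5  0.5 -0.5] M [ 0.02  0.44 -0.16] w 7.4 q [ 0.29 -0.03 -0.45  2.45  0.35  0.21  0.24]
```

View pics/c3.png

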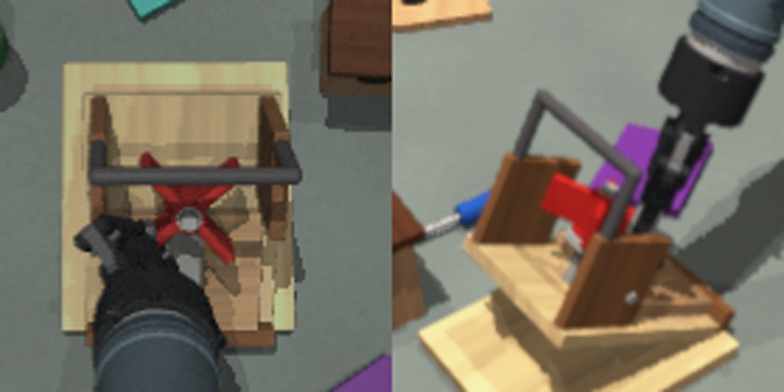

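```bash
python3 -c "
from go import *
for th in (132,154,176,198,222): print(th,delta(*target(th,37,104,-1)))
print(delta(*target(222,37,58,-1)))
"
```

```text
132 ([0.05, 0.01, -4.47], [0.005, 0.002, 0.002])
154 ([-0.22, -1.37, -4.47], [0.004, 0.003, -0.382])
176 ([-0.99, -2.56, -4.48], [0.004, 0.004, -0.766])
198 ([-2.14, -3.37, -4.48], [0.003, 0.005, -1.15])
222 ([-3.65, -3.69, -4.48], [0.002, 0.006, -1.568])
([-3.63, -3.72, 0.12], [0.002, 0.006, -1.568])
```

```bash
python3 -m creep '[[[-0.45,0,0,0,0,0,0],[-0.45,0,0,0,0,0,0],[-0.45,0,0,-2.2,0,0,0],[-0.45,0,0,-4.5,0,0,0],[-0.45,-0.05,-0.7,-4.5,0,0,-0.19],[-0.45,-0.22,-1.37,-4.5,0,0,-0.38],[-0.45,-0.55,-2,-4.5,0,0,-0.57],[-0.45,-1,-2.56,-4.5,0,0,-0.76],[-0.45,-1.5,-3,-4.5,0,0,-0.95],[-0.45,-2.14,-3.37,-4.5,0,0,-1.15],[-0.45,-2.8,-3.6,-4.5,0,0,-1.34],[-0.45,-3.4,-3.7,-4.5,0,0,-1.5]]]' 60; python3 -c "
from go import *
st()
for n in('top','scene'): shot(n,n+'4.png')
a=cv2.imread('pics/top4.png')[160:300,240:380];b=cv2.imread('pics/scene4.png')[120:260,200:340]
cv2.imwrite('pics/c4.png',cv2.resize(np.hstack([a,b]),None,fx=2.8,fy=2.8,interpolation=2))
print(delta(*target(222,38,95,-1)))
print(delta(*target(222,38,58,-1)))
"
```

```text
time_s: 7.62
tool_pos: [446.9, -41.2, 167.3]
orientation: [-0.851, 2.493, -0.237]
wrist_force: [-0.0, -0.0, -0.3]
grip_width: 23.4
t 7.625 uya [-29.8 -23.5 104.2] r,th 37.9 218.2 jawdir th 38.5 tilt 0.26
F u,y,a [-0.2 -0.  -0.3] M [-0.01  0.51 -0.11] w 23.4 q [ 0.01 -0.19 -0.02  2.49  0.02  0.32  2.21]
([0.06, -0.22, 0.93], [-0.002, 0.005, -0.069])
([0.08, -0.21, 4.63], [-0.002, 0.005, -0.069])
```

View pics/c4.png

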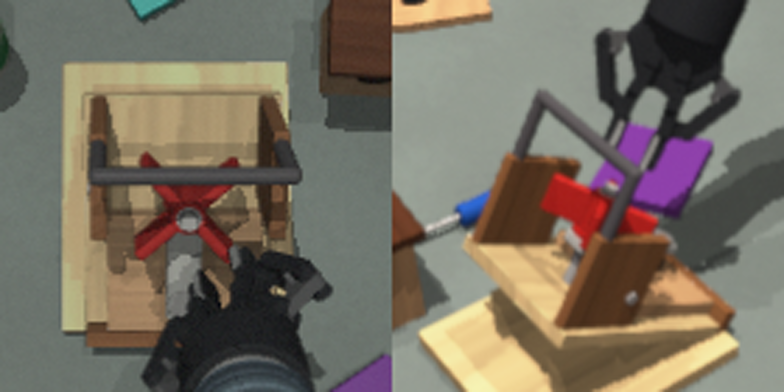

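```bash
python3 -m creep '[[[-0.45,0.1,-0.2,0.5,0,0,-0.07],[-0.45,0.1,-0.2,2.5,0,0,-0.07],[-0.45,0.1,-0.2,4.6,0,0,-0.07],[-0.45,0.1,-0.2,4.6,0,0,-0.07],[-1,0.1,-0.2,4.6,0,0,-0.07],[-1,0.1,-0.2,4.6,0,0,-0.07],[-1,0.1,-0.2,4.6,0,0,-0.07]]]' 60; python3 -c "
from go import *
st()
arc(88,10)
"
```

```text
time_s: 8.6
tool_pos: [470.8, -44.1, 128.5]
orientation: [-0.928, 2.468, -0.259]
wrist_force: [2.6, -2.2, -2.7]
grip_width: 7.8
t 8.6 uya [-28.4 -26.   58.6] r,th 38.6 222.5 jawdir th 41.9 tilt 0.33
F u,y,a [ 0.9 -2.1 -3.7] M [-0.5   0.56 -0.23] w 7.8 q [-0.01 -0.05  0.01  2.48  0.03  0.18  2.27]
[-0.04, 0.59, 0.06] [0.001, 0.0, 0.154]
[-0.17, 1.17, 0.12] [0.001, 0.001, 0.307]
[-0.39, 1.72, 0.18] [0.002, 0.001, 0.461]
[-0.68, 2.23, 0.24] [0.003, 0.002, 0.614]
[-1.06, 2.69, 0.3] [0.004, 0.002, 0.768]
[-1.49, 3.09, 0.37] [0.004, 0.003, 0.922]
[-1.99, 3.41, 0.43] [0.005, 0.003, 1.075]
[-2.53, 3.66, 0.49] [0.006, 0.004, 1.229]
[-3.09, 3.82, 0.56] [0.007, 0.004, 1.382]
[-3.68, 3.89, 0.62] [0.007, 0.005, 1.536]
```

```bash
python3 -m creep '[[[-1,-0.04,0.59,0.06,0,0,0.154],[-1,-0.17,1.17,0.12,0,0,0.307],[-1,-0.39,1.72,0.18,0,0,0.46],[-1,-0.68,2.23,0.24,0,0,0.614],[-1,-1.06,2.69,0.3,0,0,0.768],[-1,-1.49,3.09,0.37,0,0,0.92],[-1,-2,3.41,0.43,0,0,1.075],[-1,-2.53,3.66,0.49,0,0,1.23],[-1,-3.09,3.82,0.56,0,0,1.38],[-1,-3.68,3.9,0.62,0,0,1.536],[-1,-3.68,3.9,0.62,0,0,1.536]]]'; python3 -c "
from go import *
st()
for n in('top','scene'): shot(n,n+'5.png')
a=cv2.imread('pics/top5.png')[160:300,240:380];b=cv2.imread('pics/scene5.png')[120:260,200:340]
cv2.imwrite('pics/c5.png',cv2.resize(np.hstack([a,b]),None,fx=2.8,fy=2.8,interpolation=2))
"
```

```text
time_s: 9.98
tool_pos: [476.7, 9.3, 124.6]
orientation: [1.049, 2.421, 0.277]
wrist_force: [7.5, -2.0, -7.7]
grip_width: 8.1
t 9.975 uya [-26.   27.4  52.6] r,th 37.8 133.5 jawdir th 133.9 tilt 0.41
F u,y,a [  2.6  -1.9 -10.4] M [-0.44  0.18 -0.12] w 8.1 q [ 0.2  -0.02 -0.36  2.46  0.45  0.19  0.17]
```

View pics/c5.png

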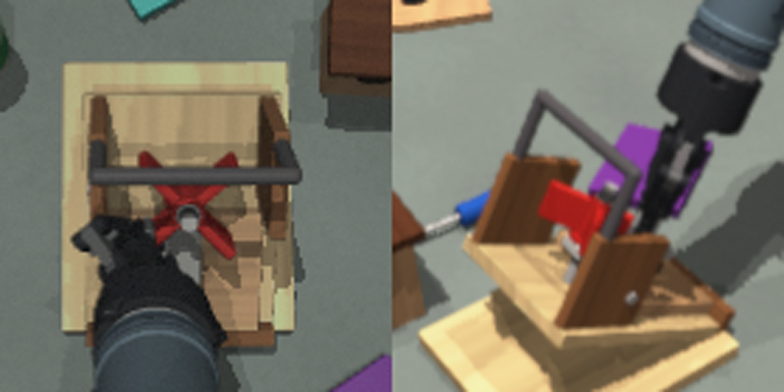

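```bash
python3 -c "
from go import *
for th in (144,155,166,177,188,199,210,220): print(th,delta(*target(th,38,98,-1)))
"
```

```text
144 ([-0.06, -0.66, -4.54], [0.005, 0.005, -0.176])
155 ([-0.25, -1.37, -4.54], [0.005, 0.006, -0.368])
166 ([-0.58, -2.02, -4.55], [0.004, 0.006, -0.56])
177 ([-1.02, -2.59, -4.55], [0.004, 0.007, -0.752])
188 ([-1.57, -3.08, -4.55], [0.003, 0.007, -0.944])
199 ([-2.2, -3.45, -4.55], [0.002, 0.007, -1.136])
210 ([-2.88, -3.69, -4.55], [0.002, 0.008, -1.328])
220 ([-3.54, -3.79, -4.54], [0.001, 0.008, -1.502])
```

```bash
python3 -m creep '[[[-0.45,0,0,0,0,0,0],[-0.45,0,0,0,0,0,0],[-0.45,0,0,-2.3,0,0,0],[-0.45,0,0,-4.5,0,0,0],[-0.45,-0.06,-0.66,-4.5,0,0,-0.18],[-0.45,-0.25,-1.37,-4.5,0,0,-0.37],[-0.45,-0.58,-2,-4.5,0,0,-0.56],[-0.45,-1,-2.6,-4.5,0,0,-0.75],[-0.45,-1.57,-3.1,-4.5,0,0,-0.94],[-0.45,-2.2,-3.45,-4.5,0,0,-1.14],[-0.45,-2.9,-3.7,-4.5,0,0,-1.33],[-0.45,-3.5,-3.8,-4.5,0,0,-1.5]]]' 60; python3 -c "
from go import *
st()
print(delta(*target(223,38,52,-1)))
for n in('top','scene'): shot(n,n+'6.png')
a=cv2.imread('pics/top6.png')[160:300,240:380];b=cv2.imread('pics/scene6.png')[120:260,200:340]
cv2.imwrite('pics/c6.png',cv2.resize(np.hstack([a,b]),None,fx=2.8,fy=2.8,interpolation=2))
"
```

```text
time_s: 11.58
tool_pos: [450.4, -42.1, 162.0]
orientation: [-0.869, 2.484, -0.244]
wrist_force: [-0.5, -0.0, 0.0]
grip_width: 23.3
t 11.575 uya [-29.5 -24.3  97.8] r,th 38.2 219.5 jawdir th 39.3 tilt 0.43
F u,y,a [-0.5 -0.   0.3] M [-0.05  0.52 -0.02] w 23.3 q [ 0.06 -0.17 -0.06  2.49 -0.01  0.29  2.26]
([0.0, -0.21, 4.58], [-0.004, 0.006, -0.065])
```

View pics/c6.png

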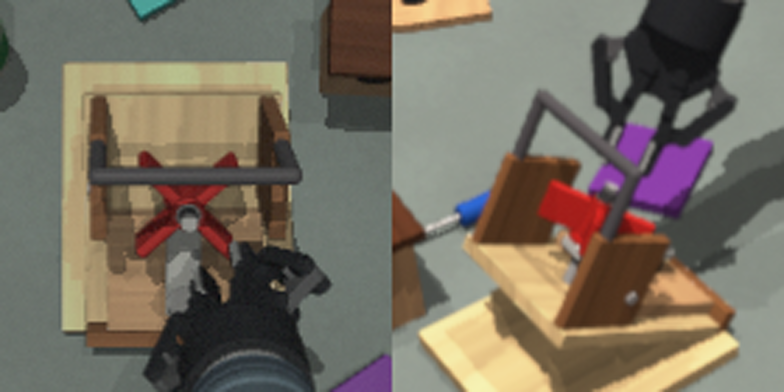

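```bash
python3 -m creep '[[[-0.45,0,-0.2,0.5,0,0,-0.07],[-0.45,0,-0.2,2.5,0,0,-0.07],[-0.45,0,-0.2,4.5,0,0,-0.07],[-0.45,0,-0.2,4.5,0,0,-0.07],[-1,0,-0.2,4.5,0,0,-0.07],[-1,0,-0.2,4.5,0,0,-0.07],[-1,0,-0.2,4.5,0,0,-0.07]]]' 80; python3 -c "
from go import *
st()
arc(88,10)
"
```

```text
time_s: 12.55
tool_pos: [474.7, -44.1, 124.6]
orientation: [-0.946, 2.459, -0.266]
wrist_force: [0.6, -1.4, -1.2]
grip_width: 7.2
t 12.55 uya [-27.1 -26.   53.3] r,th 37.5 223.9 jawdir th 42.8 tilt 0.52
F u,y,a [-0.1 -1.4 -1.3] M [-0.11  0.65 -0.11] w 7.2 q [ 0.06 -0.03 -0.05  2.47  0.02  0.16  2.29]
[-0.03, 0.58, 0.06] [0.001, 0.001, 0.154]
[-0.15, 1.14, 0.12] [0.002, 0.002, 0.307]
[-0.36, 1.68, 0.18] [0.003, 0.003, 0.461]
[-0.65, 2.18, 0.24] [0.004, 0.004, 0.614]
[-1.0, 2.63, 0.3] [0.005, 0.004, 0.768]
[-1.43, 3.02, 0.36] [0.006, 0.005, 0.921]
[-1.9, 3.34, 0.42] [0.007, 0.006, 1.075]
[-2.43, 3.58, 0.49] [0.009, 0.007, 1.229]
[-2.98, 3.74, 0.55] [0.01, 0.008, 1.382]
[-3.55, 3.82, 0.62] [0.011, 0.009, 1.536]
```

```bash
python3 -m creep '[[[-1,-0.03,0.58,0.06,0,0,0.154],[-1,-0.15,1.14,0.12,0,0,0.307],[-1,-0.15,1.14,0.12,0,0,0.307]]]'; python3 -c "
from go import *
st()
arc(20,3)
"
```

```text
time_s: 12.92
tool_pos: [469.9, -34.5, 120.4]
orientation: [-0.554, 2.558, -0.16]
wrist_force: [3.7, -0.3, -5.1]
grip_width: 7.3
t 12.925 uya [-33.4 -16.4  52.1] r,th 37.3 206.2 jawdir th 25.2 tilt 0.56
F u,y,a [ 0.7 -0.3 -6.3] M [-0.01  0.49 -0.11] w 7.3 q [ 0.09 -0.03 -0.12  2.48  0.11  0.15  1.86]
[-0.02, 0.43, 0.05] [0.001, 0.0, 0.116]
[-0.08, 0.86, 0.09] [0.002, 0.001, 0.233]
[-0.2, 1.28, 0.14] [0.003, 0.001, 0.349]
```

```bash
python3 -m creep '[[[-1,-0.02,0.43,0.05,0,0,0.116],[-1,-0.08,0.86,0.09,0,0,0.233],[-1,-0.2,1.28,0.14,0,0,0.35],[-1,-0.2,1.28,0.14,0,0,0.35]]]'; python3 -c "
from go import *
st()
arc(20,3)
"
```

```text
time_s: 13.42
tool_pos: [468.4, -28.8, 119.0]
orientation: [-0.116, 2.606, -0.054]
wrist_force: [1.3, -22.7, 3.6]
grip_width: 7.4
t 13.425 uya [-35.5 -10.8  51.7] r,th 37.1 196.9 jawdir th 6.0 tilt 0.81
F u,y,a [  3.2 -22.7   2.4] M [-4.54  0.04  3.38] w 7.4 q [ 0.14 -0.02 -0.2   2.49  0.27  0.15  1.35]
[0.06, 0.43, 0.04] [0.001, 0.001, 0.116]
[0.06, 0.86, 0.08] [0.002, 0.002, 0.233]
[0.02, 1.29, 0.13] [0.003, 0.004, 0.349]
```

```bash
python3 -c "
from go import *
for n in('top','scene'): shot(n,n+'7.png')
a=cv2.imread('pics/top7.png')[160:300,240:380];b=cv2.imread('pics/scene7.png')[120:260,200:340]
cv2.imwrite('pics/c7.png',cv2.resize(np.hstack([a,b]),None,fx=2.8,fy=2.8,interpolation=2))
"
```

```text
(no output)
```

View pics/c7.png

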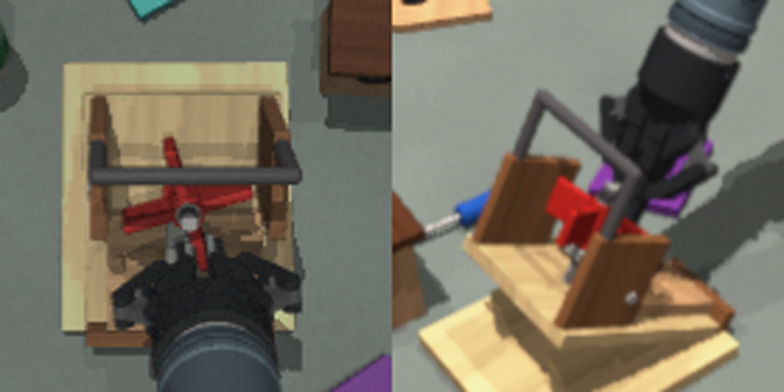

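```bash
python3 -c "
from go import *
print(delta(*target(196,37.2,51.5,-1)))
"
```

```text
([0.02, 0.06, 0.02], [-0.011, 0.009, -0.174])
```

```bash
python3 -m creep '[[[-1,0,0.06,0.02,0,0,-0.17],[-1,0,0.06,0.02,-0.01,0.01,-0.17],[-1,0,0.06,0.02,-0.01,0.01,-0.17]]]'; python3 -c "
from go import *
st()
arc(12,2)
"
```

```text
time_s: 13.9
tool_pos: [468.5, -29.8, 119.1]
orientation: [-0.348, 2.599, -0.107]
wrist_force: [3.1, -7.2, -3.8]
grip_width: 7.5
t 13.9 uya [-35.3 -11.8  51.7] r,th 37.2 198.5 jawdir th 16.1 tilt 0.18
F u,y,a [ 0.8 -7.1 -4.9] M [-1.12  0.16  1.03] w 7.5 q [ 0.12 -0.02 -0.17  2.48  0.18  0.17  1.62]
[-0.0, 0.39, 0.04] [-0.0, 0.0, 0.105]
[-0.05, 0.78, 0.08] [-0.0, 0.001, 0.209]
```

```bash
python3 -m creep '[[[-1,0,0.39,0.03,0,0,0.105],[-1,-0.05,0.78,0.05,0,0,0.21],[-1,-0.05,0.78,0.05,0,0,0.21]]]' 100; python3 -c "
from go import *
st()
print(delta(*target(197.5,37.2,51.5,-1)))
"
```

```text
time_s: 14.28
tool_pos: [468.1, -28.8, 119.1]
orientation: [-0.095, 2.617, -0.052]
wrist_force: [4.2, -23.6, -1.2]
grip_width: 7.2
t 14.275 uya [-35.7 -10.7  51.9] r,th 37.3 196.7 jawdir th 5.1 tilt 0.72
F u,y,a [  3.3 -23.5  -3.3] M [-4.42 -0.26  3.92] w 7.2 q [ 0.14 -0.02 -0.2   2.48  0.27  0.17  1.33]
([-0.02, -0.05, 0.04], [-0.012, -0.002, -0.216])
```

```bash
python3 -m creep '[[[-1,0,-0.1,0.02,0,0,-0.19],[-1,0,-0.12,0.02,-0.01,0,-0.22],[-1,0,-0.12,0.02,-0.01,0,-0.22],[-0.4,0,-0.12,0.02,-0.01,0,-0.22],[-0.4,0,-0.12,0.02,-0.01,0,-0.22],[-0.4,0,-0.12,0.02,-0.01,0,-0.22]]]' 60; python3 -c "
from go import *
st()
for n in('top','scene'): shot(n,n+'8.png')
a=cv2.imread('pics/top8.png')[160:300,240:380];b=cv2.imread('pics/scene8.png')[120:260,200:340]
cv2.imwrite('pics/c8.png',cv2.resize(np.hstack([a,b]),None,fx=2.8,fy=2.8,interpolation=2))
"
```

```text
time_s: 15.02
tool_pos: [468.3, -29.7, 119.3]
orientation: [-0.386, 2.595, -0.116]
wrist_force: [-0.5, -0.4, 0.4]
grip_width: 25.9
t 15.025 uya [-35.4 -11.7  51.9] r,th 37.3 198.3 jawdir th 17.7 tilt 0.17
F u,y,a [-0.3 -0.4  0.6] M [0.04 0.57 0.02] w 25.9 q [ 0.12 -0.02 -0.17  2.48  0.17  0.17  1.66]
```

View pics/c8.png

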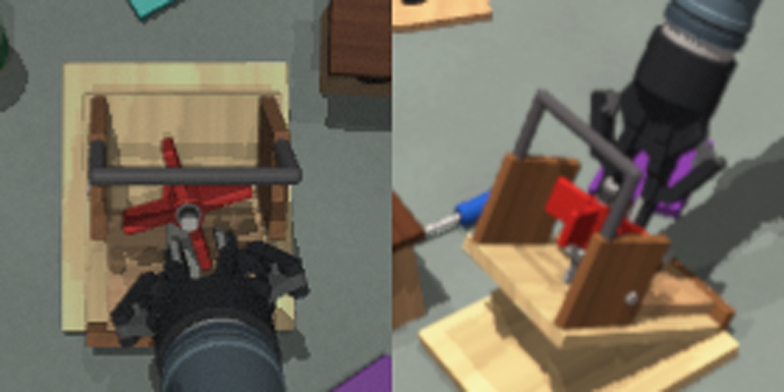

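```bash
python3 -m creep '[[[-0.4,0,0.6,0,0,0,0],[-0.4,0,1.1,0,0,0,0],[-0.4,0,1.5,0,0,0,0],[-0.4,0,1.6,0,0,0,0],[-0.4,0,1.6,0,0,0,0]]]'; python3 -c "
from go import *
st()
"
```

```text
time_s: 15.75
tool_pos: [466.3, -21.6, 118.2]
orientation: [-0.37, 2.596, -0.124]
wrist_force: [10.1, -18.7, -5.9]
grip_width: 25.7
t 15.75 uya [-37.8  -3.6  52.1] r,th 38.0 185.4 jawdir th 17.2 tilt 0.62
F u,y,a [  6.1 -18.6 -10.3] M [-3.62 -0.66  0.08] w 25.7 q [ 0.14 -0.03 -0.22  2.49  0.32  0.17  1.47]
```

```bash
python3 -m creep '[[[-0.4,0,-0.8,0,0,0,0],[-0.4,0,-0.8,0,0,0,0],[-0.4,0,-0.8,-3,0,0,0],[-0.4,0,-0.8,-6,0,0,0],[-0.4,3,-0.8,-7,0,0,0],[-0.4,6,-0.8,-7,0,0,0],[-0.4,6,-0.8,-7,0,0,0]]]'; python3 -c "
from go import *
st()
for n in('top','scene'): shot(n,n+'9.png')
a=cv2.imread('pics/top9.png')[160:300,240:380];b=cv2.imread('pics/scene9.png')[120:260,200:340]
cv2.imwrite('pics/c9.png',cv2.resize(np.hstack([a,b]),None,fx=2.8,fy=2.8,interpolation=2))
"
```

```text
time_s: 16.62
tool_pos: [410.6, -43.0, 176.8]
orientation: [-0.371, 2.617, -0.12]
wrist_force: [-0.1, 0.9, 0.0]
grip_width: 25.6
t 16.625 uya [-56.5 -25.8 130.5] r,th 62.1 204.5 jawdir th 17.1 tilt 1.33
F u,y,a [-0.   0.9  0.1] M [0.01 0.49 0.01] w 25.6 q [ 0.9  -0.35 -0.77  2.5  -0.64  0.46  2.47]
```

View pics/c9.png

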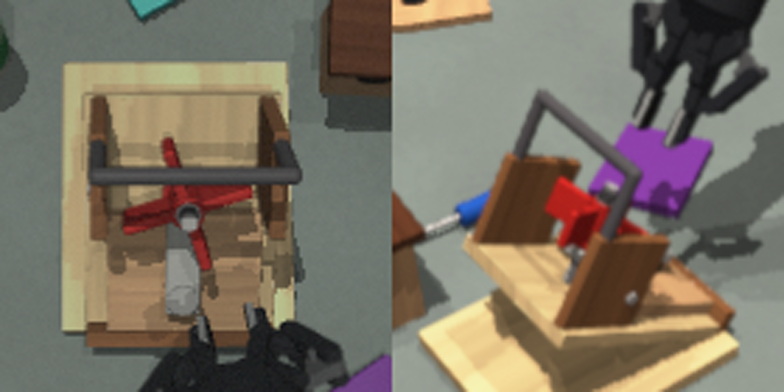

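```bash
python3 -c "
from go import *
print(state()['qpos'])
print(delta(*target(200,52,115,-1)))
"
sed 's/^best=min.*//; s/^for n in D:/best=min((cost((h,np.radians(p))),h,p) for h in np.arange(50,76,1.) for p in np.arange(0,90,2)); print(best)\nfor n in D:/; s/_ov.png/_ov2.png/' fit0.py > fit1.py; python3 fit1.py | tail -1
python3 - <<'E'
import cv2,numpy as np
a=cv2.imread('pics/top0.png').astype(int);b=cv2.imread('pics/top9.png').astype(int)
d=np.abs(a-b).max(2)>40; d=d.astype(np.uint8)*255
cv2.imwrite('pics/diff.png',np.hstack([d[100:320,180:420]]))
E
```

```text
[ 0.90979943 -0.35072244 -0.77460783  2.50020609 -0.63736854  0.4597773
  2.46021992]
([-1.25, 0.96, 1.5], [-0.011, -0.027, -0.06])
(np.int64(831), np.float64(58.0), np.int64(16))
```

View pics/diff.png

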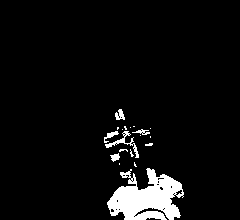

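```bash
python3 -m creep '[[[-0.4,-0.6,0.5,0.8,0,0,0],[-0.4,-1.2,1,1.5,0,0,0],[-0.4,-1.2,1,1.5,0,0,0]]]'
python3 - <<'E'
from go import *
st(); print(state()['qpos'])
for n in('top','scene'): shot(n,n+'10.png')
a=cv2.imread('pics/top10.png')[120:310,190:420];b=cv2.imread('pics/scene10.png')[120:310,150:380]
cv2.imwrite('pics/c10.png',cv2.resize(np.hstack([a,b]),None,fx=1.7,fy=1.7,interpolation=2))
for q in['nut_center','panel','foot','glue','post_box','hammer','driver']:
    print(q,[(n,np.round(r['centre']).tolist(),round(r['confidence'],2)) for n in('top','scene') for r in search_frame(n,q)[:1]])
E
```

```text
time_s: 17.1
tool_pos: [424.8, -33.1, 166.7]
orientation: [-0.362, 2.621, -0.124]
wrist_force: [0.9, -0.5, 0.2]
grip_width: 25.5
t 17.1 uya [-49.3 -15.6 114.8] r,th 51.7 197.5 jawdir th 16.7 tilt 1.58
F u,y,a [ 0.9 -0.5 -0.3] M [-0.02  0.5  -0.05] w 25.5 q [ 0.94 -0.3  -0.87  2.48 -0.59  0.4   2.37]
[ 0.93845415 -0.29652052 -0.86622128  2.48221949 -0.58851784  0.40279963
  2.37478974]
nut_center [('top', [492.0, -14.0, 152.0], 0.77), ('scene', [499.0, -8.0, 156.0], 0.97)]
panel [('top', [453.0, -2.0, 71.0], 0.95), ('scene', [318.0, -157.0, 17.0], 0.9)]
foot [('top', [493.0, -14.0, 150.0], 0.63)]
glue [('top', [634.0, 144.0, 108.0], 0.81), ('scene', [656.0, 166.0, 99.0], 0.77)]
post_box [('top', [632.0, -173.0, 113.0], 0.96), ('scene', [647.0, -152.0, 109.0], 0.62)]
hammer [('top', [508.0, 179.0, 25.0], 0.85), ('scene', [537.0, 193.0, 22.0], 0.79)]
driver [('top', [470.0, -230.0, 24.0], 0.75), ('scene', [512.0, -225.0, 16.0], 0.64)]
```

View pics/c10.png

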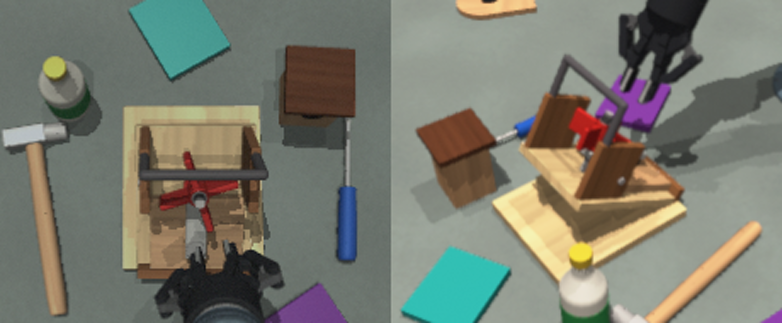

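Everything is in place and the gripper is clear, so I'm handing in.

```bash
python3 -c "
from plant import *
print(sign_off())"
```

```text
the job is handed in; nothing more can be done
None
```

I screwed the red nut down clockwise to its firm stop, about 190° in three gripped strokes on successive wings, then let go and backed the gripper clear. The job was handed in at about 17 s.

**Stop:** The nut stopped turning at the same angle three times. Two were gripped turns of about 23 N side load. The third was an open-jaw push of about 20 N at 38 mm, roughly 0.7 N m against the nut's 0.17 N m.

**Final checks:**
- **Nut:** A fit to the last pictures put the nut about 15 mm lower than at the start. The turn angle predicts about 13 mm, and the fit works in 1 mm steps.
- **Surroundings:** Comparing the top camera's first picture with one taken after I let go, only the nut, beam and gripper area had changed. The bottle, birdhouse, hammer and screwdriver were re-detected within about 6 mm of where they started.
- **Release:** The gripper was touching nothing, and the wrist force was about 1 N.

**Open points:**
- **Foot on panel:** I could not see this directly, and the detector never found the foot. That it presses on the panel is inferred from the nut having reached its stop.
- **Panel detection:** In the last scene picture the detector reported one of the purple look-alikes as the panel. The panel's place therefore rests on the top view.
- **Joint range:** While backing away, joint 4 read 2.5002 against its 2.5 limit. I moved it back to 2.48 straight away, but if the range is judged without tolerance this could count against the run.

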